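# Rack the lunch tins and close the end stop

### The arm

A 7-joint arm with a two-finger parallel gripper is mounted at the origin on the work surface. World frame = base frame: x ahead of the robot, y to its left, z up, the work surface at z = 0. Lengths are in mm, angles in rad, forces in N, time in s.
With the tool pointing down it reaches from about 350 to 900 mm from the base axis. Payload 7.2 kg.
Tool frame: the origin (TCP) lies midway between the tips of the shut fingers; the grasp point (between the pads) lies 19 mm behind it; z points along the fingers, x is the direction in which the jaws open and shut, and the axes are right-handed (so a half turn about z gives the same grasp; the last joint's range is limited). The gripper opens to 85 mm and grips with 20 to 120 N. Pads are 22 mm wide; open, the fingers measure 114 mm over their backs; the gripper's body (76 mm by 85 mm) begins 54 mm behind the grasp point. The pads swing forward as they close: fully open they stand 13 mm farther back than shut.
Start: joints at [1.156, 0.411, -0.013, 1.596, 0.006, 1.134, -0.082], TCP at [212.42, -587.798, 231.297] pointing down, gripper open.
Joint ranges: [-2.95, 2.95], [-0.29, 1.99], [-1.47, 1.44], [0.14, 2.54], [-1.03, 4.17], [0.13, 1.85], [-2.86, 2.86]. Speed limits (rad/s): [2.39, 2.39, 3.01, 3.01, 3.14, 3.14, 3.14].

### API

Orientations are given as a rotation vector (axis times angle).
In Python, from station import arm gives the robot as it stands. Calls block until the motion is done:
- arm.movep(position, orientation): joint-space move of the TCP to a pose.
- arm.move_straight(position, frame=None, velocity=150, force_limit=None): straight line of the TCP; frame=None keeps the orientation; velocity is the mean speed in mm/s. With force_limit (N) it stops when the force on the tool has changed by that much, and returns True; else False.
- arm.set_joints(angles): joint-space move.
- arm.ungrasp() and arm.grasp(): open the fingers fully, or close them until they stop; the grip force is fixed at half the most.
- arm.wait(seconds).
- arm.ik(position, orientation): joint angles nearest the present ones, or None.
- arm.read_camera(name): name is "side" or "top"; returns the picture (400x640x3 uint8, blue, green, red); there is no depth.
- arm.camera_params(name): a dict with "fov_y" (degrees; the focal length in pixels is half the picture's height over the tangent of half this angle, whatever the lens; pixels are square), "cx", "cy" (the principal point, pixels), "T" (4x4, takes a point from camera to world coordinates). Camera axes: x right, y down, z forward; pixel columns grow to the right and rows downward; lengths in mm; the calibration is good to about 2 mm. A picture is of the moment at which its call begins. camera_params takes no time and is no camera call.
A pose or a line that the arm cannot do raises arm.MotionError and nothing moves.
- arm.job_done(): hands the job in, once; it reports no verdict.
Trained networks look in the newest picture that a camera, given by its name, has taken for a name from the list of things; names that differ only in an ending like _2 or _b are one class to them, and where a whole thing is asked for, a point or a joint stands for the part that bears it (a point fixed in the world has none). Each returns a list of dicts, best first, with "p" (0 to 1); they miss things now and then, are a little off and sometimes report something else, mostly with a low value. They report only what shows in the picture. A call takes as long as a camera call. They do not tell look-alikes from the thing itself.
- arm.outline_of(thing, camera): "region" (400x640 bool, what is visible of it) and "box" ([left, top, right, bottom] in pixels, round what is visible of it).
Readings, each from a call of its own:
- arm.get_t(): time.
- arm.get_joints(): joint angles.
- arm.get_joint_vel(): joint speeds.
- arm.get_joint_efforts(): joint torques, N m.
- arm.get_tcp_pos(): TCP position.
- arm.get_eef_rot(): TCP orientation.
- arm.get_wrist_force(): force on the tool from outside, world axes, zero at the start.
- arm.get_torque(): the same for the moment, N m.
- arm.get_grip_width(): finger opening in mm.
Only numpy, scipy, OpenCV 4.12 (cv2) and the standard library are available. Lean on these libraries where they do the work, as an engineer would, in place of code of your own. Each camera call takes 0.05 s, during which the arm holds its last target.

### The job

Stand the two loose stainless lunch tins upright on edge in the wooden rack, face to face and across it: the larger one against the fixed end wall, the smaller one next to it. Then slide the end stop up until wall, tins and stop are snug with no gaps left. The tins are packed, so keep them upright throughout, and do not disturb anything else on the counter.

Things in the scene. Friction and masses are not known exactly. Their poses are not given: they have to be found in the camera images.
- rack: fixed wooden rack: base 192 wide (x), 310 long (y), its top (where tins rest) 10 above the counter; rails 12 high along both sides, 176 apart inside; fixed steel end wall 176 wide, 50 high over the base, at the -y end. Origin: on the counter, mid-width, in the plane of the wall's inner face. +y runs from the wall along the rack to the sliding stop, x across, z up. Sizes in mm
- stop (a joint): the rack's sliding end stop: clear gap in m between the inner faces of end wall and stop; grows away from the wall, 0 to 0.200. It slides stiffly (about 2.5 N) and stays where it is left
- stop_block (a point): middle of the outer end face of the stop's wooden push block, 60 mm from the stop's inner face, 40 above the counter; axes as the rack's. The stop is a steel plate 150 wide (x), 10 thick, with the block (40 wide in x, 50 long in y) in the middle of its outer side, away from the wall; both tops 70 above the counter
- large_tin_center (a point): the larger loose stainless lunch tin, closed, with clip latches on its ends, standing on its long edge: 150 long (its x axis; 158 over the clips), 42 thick (y axis), 110 high (z axis); about 0.3 kg. This point is its centre, 55 above its underside
- small_tin_center (a point): the smaller loose stainless lunch tin, same make and stance: 105 long (x axis; 113 over the clips), 36 thick (y axis), 96 high (z axis); about 0.2 kg. This point is its centre, 48 above its underside
- tumbler: bystander, to be left alone: clear glass tumbler, round, 68 across, 110 high; sizes in mm, origin at the centre of its underside
- salt_pot: bystander, to be left alone: white ceramic salt pot with a steel lid and a press button, 68 across, 78 high; sizes in mm, origin at the centre of its underside
- mould: bystander, to be left alone: red plastic triangular onigiri mould, open at the top, about 95 across, 36 high; sizes in mm, origin at the centre of its underside
- chopsticks: bystander, to be left alone: pair of wooden chopsticks on a small white rest, 225 long (its x axis), 50 wide, 18 high; sizes in mm, origin at the centre of its underside
- flat_tin: bystander, to be left alone: closed stainless lunch tin with clip latches lying flat, 116 x 185 (y axis), 51 high; not one of the two to rack; sizes in mm, origin at the centre of its underside
- tea_canister: bystander, to be left alone: dark steel tea canister, 72 across, 110 high; sizes in mm, origin at the centre of its underside
- soy_bottle: bystander, to be left alone: amber glass soy bottle with a black cap, 60 across, 170 high; sizes in mm, origin at the centre of its underside
Mind the look-alikes: they are no part of the job. Leave any blue or green look-alike of the part that bears small_tin_center alone.

How it is judged (in metres and radians):
At the end, for the whole second after the job is handed in: Both tins upright (0.1 rad) and at rest on the rack base: the larger against the wall (centre 21 mm from it, within 5 mm), the smaller next to it (60 mm, within 6 mm), mid-width within 30 and 40 mm; stop closed to a gap under 83 mm (tins together 78 mm) (x of large_tin_center in the frame of rack between -0.03 and 0.03 m and y of large_tin_center in the frame of rack between 0.016 and 0.026 m and z of large_tin_center in the frame of rack between 0.059 and 0.071 m and x of small_tin_center in the frame of rack between -0.04 and 0.04 m and y of small_tin_center in the frame of rack between 0.054 and 0.066 m and z of small_tin_center in the frame of rack between 0.052 and 0.064 m and angle between each of large_tin_center, small_tin_center's own z axis and vertical below 0.1 rad and value of joint stop below 0.083 m and linear speed of each of large_tin, small_tin below 0.02 m/s); the robot touches nothing.
It fails at once if a lunch tin is tipped over (angle between any of large_tin_center, small_tin_center's own z axis and vertical above 0.6 rad).
It fails at once if a bystander is shoved more than 40 mm (distance of any of tumbler, salt_pot, mould, chopsticks, flat_tin, tea_canister, soy_bottle from where it was at the start of the episode above 0.04 m).
It fails at once if a bystander is knocked over (angle between any of tumbler, salt_pot, mould, chopsticks, flat_tin, tea_canister, soy_bottle's own z axis and vertical above 0.5 rad).
It also fails if it takes over 67 s, if anything falls off the work surface, if the arm or the gripper's body presses on something with over 40 N, if the wrist force passes 120 N, or if a joint passes its speed limit or range.

## Working session

There is one attempt and no reset: what is moved stays moved. The work goes in short steps, each a Python script; the robot and the scene stay as the last script left them, time stands still between calls to the robot, and variables do not carry over. Pictures are saved under pics/ and viewed, and the job is handed in when it is done.

```bash
mkdir -p pics; ls; python3 - <<'E'
from station import arm
import cv2
for c in ("top","side"):
    im=arm.read_camera(c); cv2.imwrite(f"pics/{c}0.png",im)
    p=arm.camera_params(c); print(c,p)
print(arm.get_t(),arm.get_eef_rot(),arm.get_grip_width())
E
```

```text
pics
top {'fov_y': 49.58961941944383, 'cx': 321.6389252589045, 'cy': 203.74488062651247, 'T': array([[-8.91167682e-03, -9.84860717e-01,  1.73118312e-01,
         3.24587115e+02],
       [-9.99956596e-01,  8.30651489e-03, -4.21982979e-03,
         1.34850108e+01],
       [ 2.71793476e-03, -1.73148404e-01, -9.84891996e-01,
         1.23203880e+03],
       [ 0.00000000e+00,  0.00000000e+00,  0.00000000e+00,
         1.00000000e+00]])}
side {'fov_y': 55.54606460389211, 'cx': 314.90641338697895, 'cy': 200.5226735879419, 'T': array([[-8.63000127e-01, -3.37375856e-01,  3.76042966e-01,
         9.29958630e+01],
       [-5.05203649e-01,  5.75973701e-01, -6.42669097e-01,
         7.22579723e+02],
       [ 2.30177836e-04, -7.44601791e-01, -6.67508891e-01,
         8.61082136e+02],
       [ 0.00000000e+00,  0.00000000e+00,  0.00000000e+00,
         1.00000000e+00]])}
0.1 [-2.57083919e+00  1.80443069e+00  1.86301787e-03] 85.62415658487471
```

View pics/top0.png

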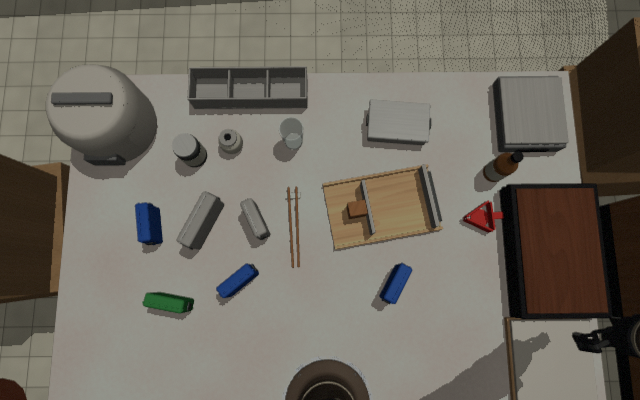

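View pics/side0.png

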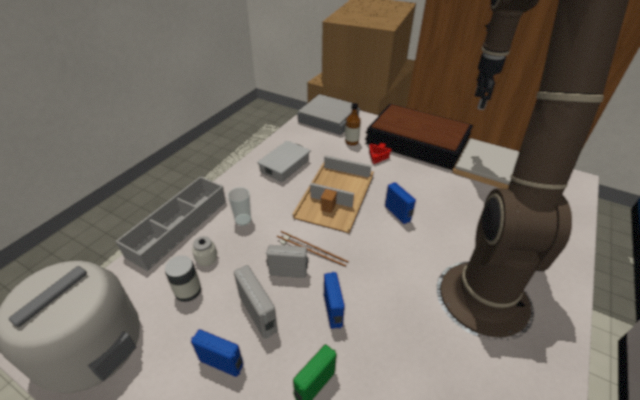

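```bash
cat > h.py <<'E'
import numpy as np, cv2
from station import arm
from scipy.optimize import minimize
def proj(c,P):
    p=arm.camera_params(c);T=p["T"];f=200/np.tan(np.radians(p["fov_y"]/2))
    q=(np.asarray(P,float)-T[:3,3])@T[:3,:3]
    return np.c_[p["cx"]+f*q[:,0]/q[:,2],p["cy"]+f*q[:,1]/q[:,2]]
def unproj(c,uv,z):
    p=arm.camera_params(c);T=p["T"];f=200/np.tan(np.radians(p["fov_y"]/2))
    d=T[:3,:3]@np.array([(uv[0]-p["cx"])/f,(uv[1]-p["cy"])/f,1]);o=T[:3,3]
    return o+d*(z-o[2])/d[2]
def box(x0,x1,y0,y1,z0,z1):
    return np.array([[x,y,z] for x in(x0,x1) for y in(y0,y1) for z in(z0,z1)],float)
def place(B,pose):
    c,s=np.cos(pose[2]),np.sin(pose[2])
    return np.c_[pose[0]+c*B[:,0]-s*B[:,1],pose[1]+s*B[:,0]+c*B[:,1],B[:,2]]
S=4
def mask(c,boxes,pose):
    m=np.zeros((400*S,640*S),np.uint8)
    for B in boxes:
        h=cv2.convexHull(((proj(c,place(B,pose))+.5)*S).astype(np.float32))
        cv2.fillConvexPoly(m,np.round(h).astype(np.int32),255)
    return cv2.resize(m,(640,400),interpolation=cv2.INTER_AREA)/255.
def fit(boxes,regs,p0,iters=2):
    def cost(v):
        pose=[v[0],v[1],v[2]/100]; t=0
        for c,r in regs.items():
            m=mask(c,boxes,pose); t+=1-np.minimum(m,r).sum()/np.maximum(m,r).sum()
        return t
    v=np.array([p0[0],p0[1],p0[2]*100])
    for s in (20,5):
        sim=np.vstack([v]+[v+s*e for e in np.eye(3)])
        v=minimize(cost,v,method="Nelder-Mead",options=dict(initial_simplex=sim,maxiter=120,xatol=.1,fatol=1e-4)).x
    return v[0],v[1],v[2]/100,cost(v)
LARGE=[box(-75,75,-21,21,0,110),box(-79,79,-8,8,50,110)]
SMALL=[box(-52.5,52.5,-18,18,0,96)]
E
python3 - <<'E'
from h import *
import pickle
D={}
vis={}
for c in("top","side"):
    im=arm.read_camera(c); 
    for n in("large_tin_center","small_tin_center","rack","stop"):
        o=arm.outline_of(n,c); D[n,c]=o
        print(c,n,[(round(d["p"],2),[int(b) for b in d["box"]],int(d["region"].sum())) for d in o[:7]])
pickle.dump(D,open("D.pkl","wb"))
print(arm.get_t())
t=arm.read_camera("top");s=arm.read_camera("side")
cv2.imwrite("pics/crop0.png",np.hstack([cv2.resize(t[170:270,120:280],(400,250),interpolation=2)[:, :],cv2.resize(s[220:345,190:390],(400,250),interpolation=2)]))
cv2.imwrite("pics/crop1.png",cv2.resize(t[150:260,310:450],(700,550),interpolation=2))
E
```

```text
top large_tin_center [(0.56, [175, 189, 221, 247], 1499)]
top small_tin_center [(0.95, [239, 198, 273, 240], 622), (0.92, [378, 262, 412, 307], 767), (0.9, [135, 201, 162, 245], 971), (0.84, [215, 264, 257, 301], 746), (0.82, [141, 293, 194, 311], 751)]
top rack [(0.82, [322, 163, 439, 249], 7328)]
top stop [(0.61, [347, 178, 373, 230], 613)]
side large_tin_center [(0.72, [231, 265, 277, 337], 1638)]
side small_tin_center [(0.92, [323, 271, 342, 327], 954), (0.92, [294, 343, 335, 398], 1536), (0.9, [265, 243, 308, 279], 1282), (0.85, [384, 182, 416, 223], 904), (0.68, [191, 329, 245, 377], 1590)]
side rack [(0.9, [290, 156, 370, 233], 3908)]
side stop [(0.71, [311, 182, 353, 214], 814)]
0.6
```

View pics/crop0.png

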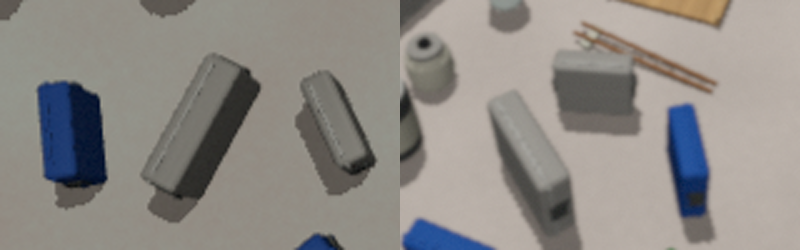

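View pics/crop1.png

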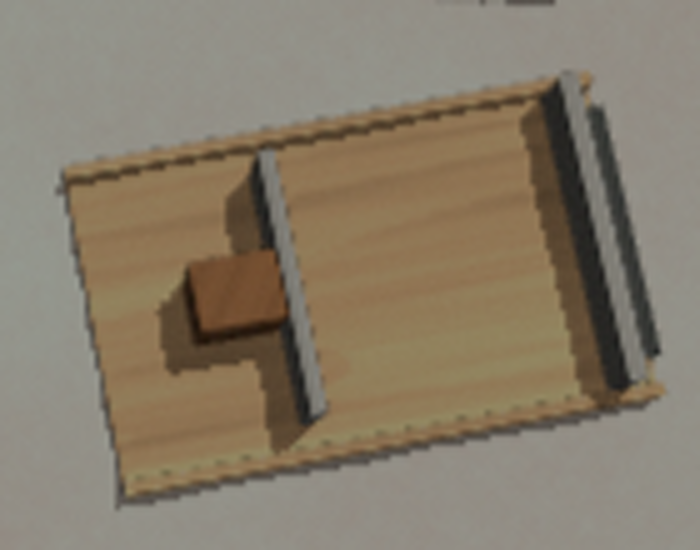

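```bash
python3 - <<'E'
from h import *
import pickle
D=pickle.load(open("D.pkl","rb"))
def near(n,c,u,v):
    for d in D[n,c]:
        b=d["box"]
        if b[0]<u<b[2] and b[1]<v<b[3]: return d["region"].astype(float)
for n,B,t,s in(("large_tin_center",LARGE,(200,220),(255,300)),("small_tin_center",SMALL,(255,218),(287,261))):
    rt=near(n,"top",*t);rs=near(n,"side",*s)
    ys,xs=np.nonzero(rt); w=unproj("top",(xs.mean(),ys.mean()),55)
    best=min((fit(B,{"top":rt,"side":rs},(w[0],w[1],a)) for a in(-.6,.6)),key=lambda q:q[3])
    print(n,np.round(best,3),[np.round(fit(B,{k:r},best),3) for k,r in(("top",rt),("side",rs))])
pts=lambda L:[np.array([310+u/5-.4,150+v/5-.4]) for u,v in L]
for nm,L,z in(("wall in top",[(560,80),(628,385)],60),("wall out top",[(578,72),(645,380)],60),("stop in",[(274,150),(326,410)],70),("blk outer",[(188,268),(202,335)],70),("base far end",[(63,175),(120,498)],22),("wallend",[(592,75),(663,390)],22)):
    w=np.array([unproj("top",p,z) for p in pts(L)]); d=w[0]-w[1]
    print(nm,np.round(w[:,:2],1).tolist(),"mid",np.round(w.mean(0)[:2],1),"len",round(np.linalg.norm(d),1),"yaw",round(np.arctan2(d[1],d[0]),3))
E
```

```text
large_tin_center [ 4.88303e+02  3.39386e+02 -4.88000e-01  1.68000e-01] [array([ 4.87658e+02,  3.39444e+02, -4.50000e-01,  6.70000e-02]), array([ 4.89961e+02,  3.38659e+02, -5.02000e-01,  9.20000e-02])]
small_tin_center [4.92799e+02 1.92560e+02 4.20000e-01 1.98000e-01] [array([4.91967e+02, 1.92159e+02, 4.30000e-01, 1.06000e-01]), array([4.91961e+02, 1.92617e+02, 4.29000e-01, 8.40000e-02])]
wall in top [[636.4, -271.8], [464.7, -300.5]] mid [ 550.6 -286.1] len 174.1 yaw 0.166
wall out top [[641.0, -282.1], [467.4, -309.9]] mid [ 554.2 -296. ] len 175.8 yaw 0.159
stop in [[595.3, -109.8], [451.4, -134.1]] mid [ 523.4 -122. ] len 146.0 yaw 0.167
blk outer [[529.8, -61.2], [492.8, -68.1]] mid [511.3 -64.6] len 37.6 yaw 0.184
base far end [[592.9, 6.2], [408.4, -23.9]] mid [500.6  -8.8] len 186.9 yaw 0.162
wallend [[649.4, -299.6], [466.3, -330.2]] mid [ 557.8 -314.9] len 185.6 yaw 0.165
```

```bash
python3 - <<'E'
from h import *
import pickle
D=pickle.load(open("D.pkl","rb"))
RB=[box(-96,96,-30,280,0,10),box(-96,-88,-30,280,0,22),box(88,96,-30,280,0,22),box(-88,88,-10,0,10,60),box(-75,75,164,174,10,70),box(-20,20,174,224,12,70)]
rt=D["rack","top"][0]["region"].astype(float)+D["stop","top"][0]["region"]>0
rs=D["rack","side"][0]["region"].astype(float)+D["stop","side"][0]["region"]>0
rt=rt*1.;rs=rs*1.
p0=(550.6,-286,.17)
fits=[fit(RB,r,p0) for r in({"top":rt,"side":rs},{"top":rt},{"side":rs})]
for f in fits: print(np.round(f,3))
# overlay
def draw(im,c,B,pose,col,k,off):
    P=(proj(c,place(B,pose))+.5-off)*k
    for i in range(8):
        for j in(1,2,4):
            if not i&j: cv2.line(im,tuple(int(a) for a in P[i]),tuple(int(a) for a in P[i|j]),col,1,cv2.LINE_AA)
out=[]
for c,(x0,y0,w,h) in(("top",(310,155,140,105)),("side",(280,145,140,105))):
    im=cv2.imread(f"pics/{c}0.png")[y0:y0+h,x0:x0+w]; im=cv2.resize(im,None,fx=5,fy=5,interpolation=2)
    for B in RB: draw(im,c,B,fits[0],(0,0,255),5,np.array([x0,y0]))
    out.append(im)
cv2.imwrite("pics/ov_top.png",out[0]);cv2.imwrite("pics/ov_side.png",out[1])
LP=(488.5,339.2,-.48);SP=(492.4,192.4,.427)
out=[]
for c,(x0,y0,w,h) in(("top",(170,180,110,75)),("side",(225,230,110,110))):
    im=cv2.imread(f"pics/{c}0.png")[y0:y0+h,x0:x0+w]; im=cv2.resize(im,None,fx=5,fy=5,interpolation=2)
    draw(im,c,LARGE[0],LP,(0,0,255),5,np.array([x0,y0]));draw(im,c,SMALL[0],SP,(0,255,0),5,np.array([x0,y0]))
    out.append(im)
cv2.imwrite("pics/ov_tins.png",cv2.resize(np.vstack(out),None,fx=.64,fy=.64))
E
```

```text
Traceback (most recent call last):
  File "h.py", line 33, in fit
    v=minimize(cost,v,method="Nelder-Mead",options=dict(initial_simplex=sim,maxiter=120,xatol=.1,fatol=1e-4)).x
      ~~~~~~~~^^^^^^^^^^^^^^^^^^^^^^^^^^^^^^^^^^^^^^^^^^^^^^^^^^^^^^^^^^^^^^^^^^^^^^^^^^^^^^^^^^^^^^^^^^^^^^^
  File "h.py", line 28, in cost
    m=mask(c,boxes,pose); t+=1-np.minimum(m,r).sum()/np.maximum(m,r).sum()
  File "h.py", line 21, in mask
    h=cv2.convexHull(((proj(c,place(B,pose))+.5)*S).astype(np.float32))
                       ~~~~^^^^^^^^^^^^^^^^^
  File "h.py", line 5, in proj
    p=arm.camera_params(c);T=p["T"];f=200/np.tan(np.radians(p["fov_y"]/2))
ValueError: time passes only in moves, steps and waits
```

```bash
sed -i 's/p=arm.camera_params(c)/p=CP(c)/' h.py; sed -i '3a _cp={}\ndef CP(c):\n    if c not in _cp: _cp[c]=arm.camera_params(c)\n    return _cp[c]' h.py
cat >> h.py <<'E'
def draw(im,c,B,pose,col,k,off):
    P=(proj(c,place(B,pose))+.5-off)*k
    for i in range(8):
        for j in(1,2,4):
            if not i&j: cv2.line(im,tuple(int(a) for a in P[i]),tuple(int(a) for a in P[i|j]),col,1,cv2.LINE_AA)
E
python3 - <<'E'
from h import *
import pickle
D=pickle.load(open("D.pkl","rb"))
RB=[box(-96,96,-30,280,0,10),box(-96,-88,-30,280,0,22),box(88,96,-30,280,0,22),box(-88,88,-10,0,10,60),box(-75,75,164,174,10,70),box(-20,20,174,224,12,70)]
rt=D["rack","top"][0]["region"].astype(float)+D["stop","top"][0]["region"]>0
rs=D["rack","side"][0]["region"].astype(float)+D["stop","side"][0]["region"]>0
rt=rt*1.;rs=rs*1.
p0=(550.6,-286,.17)
fits=[fit(RB,r,p0) for r in({"top":rt,"side":rs},{"top":rt},{"side":rs})]
for f in fits: print(np.round(f,3))
out=[]
for c,(x0,y0,w,h) in(("top",(310,155,140,105)),("side",(280,145,140,105))):
    im=cv2.imread(f"pics/{c}0.png")[y0:y0+h,x0:x0+w]; im=cv2.resize(im,None,fx=5,fy=5,interpolation=2)
    for B in RB: draw(im,c,B,fits[0],(0,0,255),5,np.array([x0,y0]))
    out.append(im)
cv2.imwrite("pics/ov_top.png",out[0]);cv2.imwrite("pics/ov_side.png",out[1])
LP=(488.5,339.2,-.48);SP=(492.4,192.4,.427)
out=[]
for c,(x0,y0,w,h) in(("top",(170,180,110,75)),("side",(225,230,110,110))):
    im=cv2.imread(f"pics/{c}0.png")[y0:y0+h,x0:x0+w]; im=cv2.resize(im,None,fx=5,fy=5,interpolation=2)
    draw(im,c,LARGE[0],LP,(0,0,255),5,np.array([x0,y0]));draw(im,c,SMALL[0],SP,(0,255,0),5,np.array([x0,y0]))
    out.append(im)
cv2.imwrite("pics/ov_tins.png",cv2.resize(np.vstack(out),None,fx=.64,fy=.64))
E
```

```text
[ 5.54643e+02 -2.88353e+02  1.76000e-01  5.70000e-02]
[ 5.54416e+02 -2.86537e+02  1.78000e-01  2.70000e-02]
[ 5.56652e+02 -2.88141e+02  1.85000e-01  2.80000e-02]
```

View pics/ov_top.png

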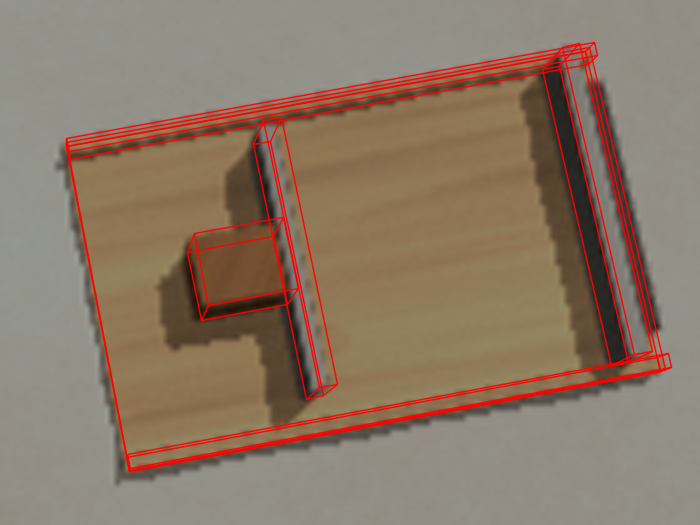

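View pics/ov_side.png

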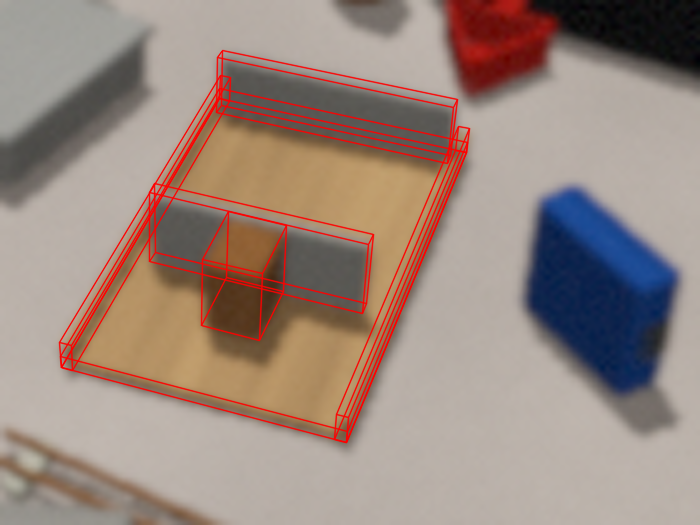

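View pics/ov_tins.png

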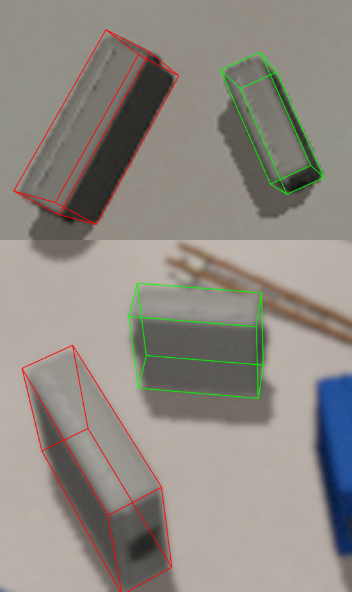

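```bash
cat >> h.py <<'E'
from scipy.spatial.transform import Rotation as Ro
def down(psi): return (Ro.from_euler("z",psi)*Ro.from_euler("x",np.pi)).as_rotvec()
RK=(552.5,-286.5,.172)
def rk(x,y):
    c,s=np.cos(RK[2]),np.sin(RK[2]); return RK[0]+c*x-s*y, RK[1]+s*x+c*y
H=np.pi/2
LP=(488.5,339.2,-.48);SP=(492.4,192.4,.427)
E
python3 - <<'E'
from h import *
for p,psi in(((LP[0],LP[1],250),LP[2]-H),((LP[0],LP[1],62),LP[2]-H),((*rk(0,25),72),RK[2]-H),((*rk(0,25),220),RK[2]-H),((SP[0],SP[1],60),SP[2]-H),((*rk(0,105),72),RK[2]-H),((*rk(0,240),38),RK[2]),((*rk(0,240),38),RK[2]-2*H)):
    q=arm.ik(p,down(psi)); print(np.round(p,0),None if q is None else np.round(q,2))
arm.movep((LP[0],LP[1],260),down(LP[2]-H)); print(arm.get_t())
arm.move_straight((LP[0],LP[1],150),velocity=250)
arm.move_straight((LP[0],LP[1],62),velocity=120,force_limit=15)
print(arm.get_t(),arm.get_tcp_pos(),arm.get_wrist_force())
for c in("top","side"): cv2.imwrite(f"pics/{c}1.png",arm.read_camera(c))
s=cv2.imread("pics/side1.png")[180:360,180:420];cv2.imwrite("pics/s1.png",cv2.resize(s,None,fx=3,fy=3))
E
```

```text
[488. 339. 250.] [-1.14  0.38  0.61  1.68 -0.24  1.15 -2.52]
[488. 339.  62.] [-1.13  0.62  0.61  1.86 -0.48  0.81 -2.31]
[ 548. -262.   72.] [ 0.47  0.56 -0.14  1.78  0.11  0.81 -1.12]
[ 548. -262.  220.] [ 0.49  0.4  -0.17  1.65  0.07  1.1  -1.1 ]
[492. 192.  60.] [ 0.06  0.56 -0.68  1.95  0.49  0.79 -2.05]
[ 535. -183.   72.] [ 0.42  0.51 -0.23  1.88  0.16  0.77 -1.3 ]
[511. -50.  38.] [ 0.46  0.56 -0.59  2.01  0.47  0.71 -0.25]
[511. -50.  38.] [-0.73  0.74  1.03  2.08 -0.89  0.85 -2.13]
4.075
5.55 [489.11679182 339.39329575  62.79695685] [ 1.22124841 -0.00694797  0.56042934]
```

View pics/s1.png

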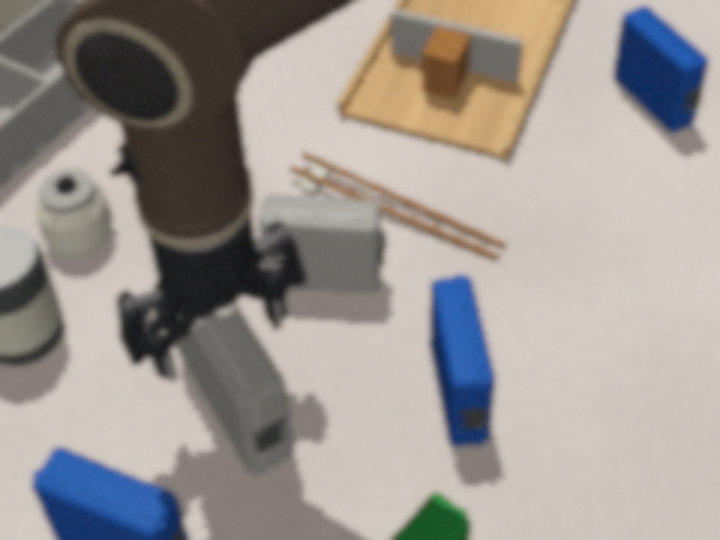

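```bash
python3 - <<'E'
from h import *
arm.grasp(); print(arm.get_t(),arm.get_grip_width(),arm.get_wrist_force())
arm.move_straight((LP[0],LP[1],210),velocity=200)
print(arm.get_t(),arm.get_grip_width(),arm.get_wrist_force())
o=down(RK[2]-H);x,y=rk(0,27)
try:
    arm.move_straight((x,y,212),frame=o,velocity=200)
except arm.MotionError as e:
    print(e, arm.get_joints(), arm.ik((x,y,212),o))
print(arm.get_t(),np.round(arm.get_tcp_pos(),1),np.round(arm.get_joints(),2),np.round(arm.get_eef_rot(),3),o,arm.get_grip_width())
for c in("top","side"): cv2.imwrite(f"pics/{c}2.png",arm.read_camera(c))
E
```

```text
6.125 41.49782435227108 [-0.25971683  0.10018811  4.96652122]
7.0167 41.28147109205534 [-0.47808073  0.65303795 -2.40960001]
10.175 [ 548.  -259.3  211.9] [-0.17  0.47  0.74  1.7  -0.35  1.11 -0.72] [-2.405  2.021  0.   ] [ 2.40404020e+00 -2.02242308e+00 -1.23837698e-16] 41.70943105475132
```

View pics/side2.png

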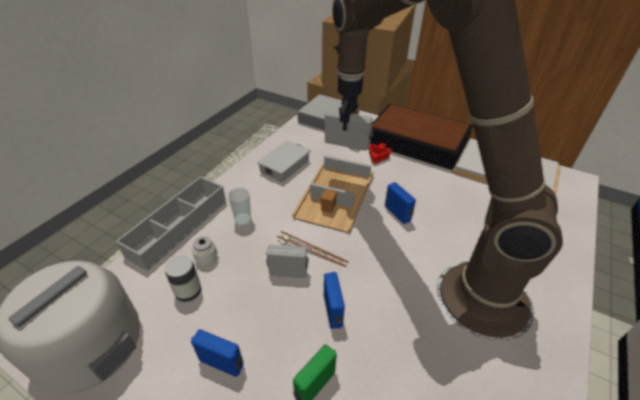

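```bash
python3 - <<'E'
from h import *
x,y=rk(0,30)
arm.move_straight((x,y,140),velocity=200)
for c in("top","side"): cv2.imwrite(f"pics/{c}3.png",arm.read_camera(c))
r=arm.move_straight((x,y,85),velocity=120,force_limit=12)
print(r,arm.get_tcp_pos())
if not r:
    r=arm.move_straight((x,y,66),velocity=40,force_limit=8)
print(r,arm.get_t(),arm.get_tcp_pos(),arm.get_wrist_force(),arm.get_torque())
for c in("top","side"): cv2.imwrite(f"pics/{c}4.png",arm.read_camera(c))
t=cv2.imread("pics/top4.png")[150:260,310:450];s=cv2.imread("pics/side4.png")[90:245,270:420]
cv2.imwrite("pics/c4.png",np.hstack([cv2.resize(t,(420,330)),cv2.resize(s,(320,330))]))
E
```

```text
False [ 547.66173125 -257.38043262   85.54324062]
True 11.8833 [ 548.08354358 -257.32345918   72.08850158] [0.20537785 0.03729613 3.89939938] [-0.11458569  0.04311363  0.12592994]
```

View pics/c4.png

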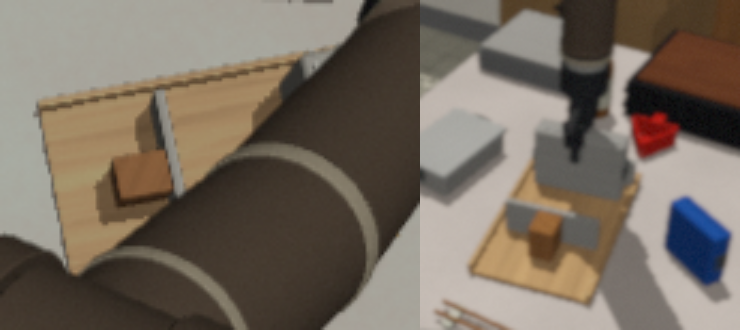

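```bash
python3 - <<'E'
from h import *
x,y=rk(0,30)
arm.ungrasp(); arm.move_straight((x,y,215),velocity=200)
o=down(SP[2]-H)
try: arm.move_straight((SP[0],SP[1],200),frame=o,velocity=250)
except arm.MotionError as e: print(e); arm.movep((SP[0],SP[1],200),o)
print(arm.get_t(),np.round(arm.get_joints(),2))
for c in("top","side"): cv2.imwrite(f"pics/{c}5.png",arm.read_camera(c))
t=cv2.imread("pics/top5.png")[150:260,310:450];s=cv2.imread("pics/side5.png")[120:300,230:420]
cv2.imwrite("pics/c5.png",np.hstack([cv2.resize(t,(420,330)),cv2.resize(s,(348,330))]))
E
```

```text
15.3167 [-0.94  0.31  0.6   1.9  -0.2   1.   -1.4 ]
```

View pics/c5.png

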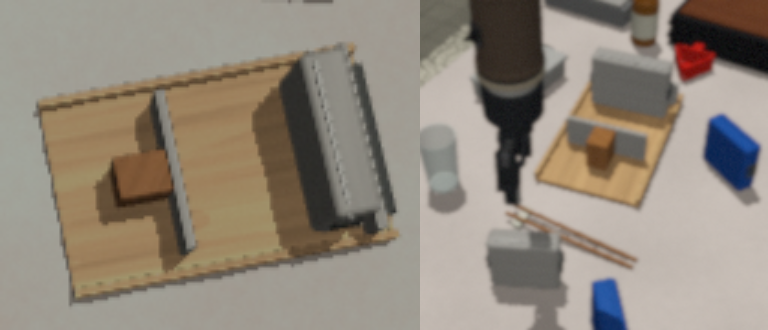

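The large tin stands upright in the rack near the wall (top crop about (335,135)). The grey small tin is at side px (287,261). Next I'll grasp the small one.

```bash
python3 - <<'E'
from h import *
arm.move_straight((SP[0],SP[1],140),velocity=250)
r=arm.move_straight((SP[0],SP[1],60),velocity=120,force_limit=15)
print(r)
arm.grasp(); print(arm.get_t(),arm.get_grip_width(),arm.get_wrist_force())
arm.move_straight((SP[0],SP[1],225),velocity=200)
o=down(RK[2]-H);x,y=rk(0,112)
arm.move_straight((x,y,225),frame=o,velocity=200)
print(arm.get_t(),np.round(arm.get_tcp_pos(),1),arm.get_grip_width())
arm.move_straight((x,y,140),velocity=200)
for c in("top","side"): cv2.imwrite(f"pics/{c}6.png",arm.read_camera(c))
t=cv2.imread("pics/top6.png")[150:260,310:450];s=cv2.imread("pics/side6.png")[120:300,230:420]
cv2.imwrite("pics/c6.png",np.hstack([cv2.resize(t,(420,330)),cv2.resize(s,(348,330))]))
E
```

```text
False
17.1417 35.23729198668898 [-1.11817653  1.43626264  5.14590171]
20.1167 [ 533.4 -175.1  224.9] 35.27947618673349
```

View pics/c6.png

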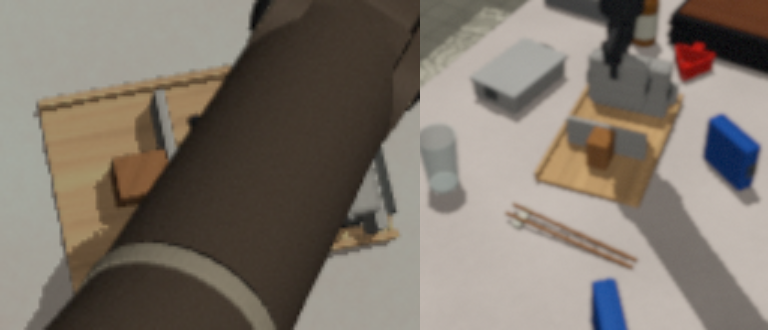

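```bash
python3 - <<'E'
from h import *
x,y=rk(0,119)
arm.move_straight((x,y,130),velocity=150)
r=arm.move_straight((x,y,83),velocity=120,force_limit=12)
print(r,arm.get_tcp_pos())
if not r: r=arm.move_straight((x,y,64),velocity=40,force_limit=8)
print(r,arm.get_t(),arm.get_tcp_pos(),arm.get_wrist_force())
arm.ungrasp(); print(arm.get_wrist_force())
arm.move_straight((x,y,215),velocity=200)
# towards push position
x,y=rk(0,262); o=down(RK[2])
arm.grasp()
for oo in (down(RK[2]),down(RK[2]-np.pi)):
    q=arm.ik((x,y,150),oo); print(None if q is None else np.round(np.array(q)-arm.get_joints(),2))
try: arm.move_straight((x,y,160),frame=o,velocity=200)
except arm.MotionError as e: print(e); arm.movep((x,y,160),o)
print(arm.get_t())
for c in("top","side"): cv2.imwrite(f"pics/{c}7.png",arm.read_camera(c))
t=cv2.imread("pics/top7.png")[150:260,310:450];s=cv2.imread("pics/side7.png")[120:300,230:420]
cv2.imwrite("pics/c7.png",np.hstack([cv2.resize(t,(420,330)),cv2.resize(s,(348,330))]))
E
```

```text
False [ 532.2633038  -169.74889565   83.28236089]
True 21.975 [ 532.87701906 -168.74107228   70.00513468] [-0.70500394  0.83225403  3.69666306]
[-0.37357228 -0.92125419  0.98563251]
[ 0.03 -0.07 -0.4   0.17  0.15 -0.2   1.16]
[-0.49  0.13  0.33  0.2  -0.26 -0.1  -1.56]
25.8833
```

View pics/c7.png

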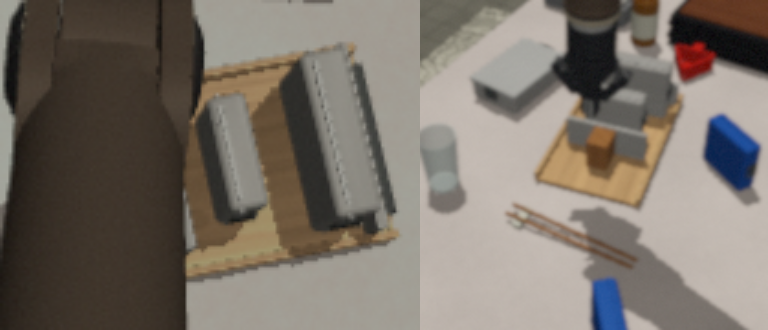

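```bash
python3 - <<'E'
from h import *
x,y=rk(0,262)
r=arm.move_straight((x,y,38),velocity=150,force_limit=12); print(r,arm.get_t(),arm.get_tcp_pos())
r=arm.move_straight((*rk(0,190),38),velocity=50,force_limit=20)
print(r,arm.get_t(),arm.get_tcp_pos(),arm.get_wrist_force())
for c in("top","side"): cv2.imwrite(f"pics/{c}8.png",arm.read_camera(c))
t=cv2.imread("pics/top8.png")[150:260,310:450];s=cv2.imread("pics/side8.png")[120:300,230:420]
cv2.imwrite("pics/c8.png",np.hstack([cv2.resize(t,(420,330)),cv2.resize(s,(348,330))]))
E
```

```text
False 26.95 [508.17084905 -28.49553319  38.57873819]
False 28.5417 [519.92277794 -99.42128405  37.94669121] [1.04317229 1.03791537 0.01685686]
```

View pics/c8.png

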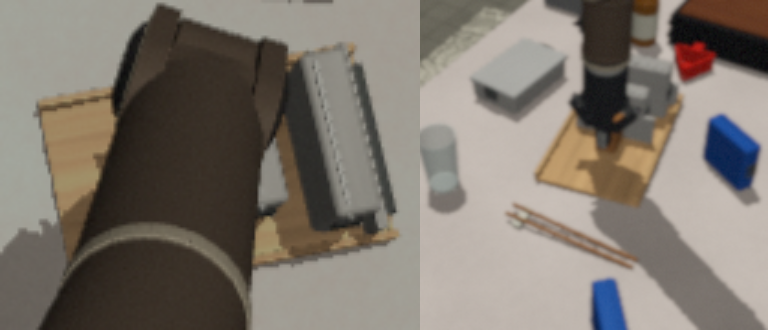

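```bash
python3 - <<'E'
from h import *
r=arm.move_straight((*rk(0,160),38),velocity=40,force_limit=15)
print(r,arm.get_t(),arm.get_tcp_pos(),arm.get_wrist_force())
if not r:
    r=arm.move_straight((*rk(0,135),38),velocity=25,force_limit=15)
p=arm.get_tcp_pos(); d=np.array(p[:2])-RK[:2]
print(r,arm.get_t(),p,"rack y",-np.sin(RK[2])*d[0]+np.cos(RK[2])*d[1],arm.get_wrist_force())
cv2.imwrite("pics/side9.png",arm.read_camera("side"))
arm.move_straight((*rk(0,185),38),velocity=120)
arm.move_straight((*rk(0,185),220),velocity=200)
arm.movep((430,120,300),down(RK[2]))
print(arm.get_t())
for c in("top","side"): cv2.imwrite(f"pics/{c}10.png",arm.read_camera(c))
t=cv2.imread("pics/top10.png")[150:260,310:450];s=cv2.imread("pics/side10.png")[120:300,230:420]
cv2.imwrite("pics/c10.png",np.hstack([cv2.resize(t,(420,330)),cv2.resize(s,(348,330))]))
E
```

```text
False 29.5417 [ 524.87915614 -129.65169096   37.92808649] [-0.28629766  0.69049036 -0.51442567]
True 30.1417 [ 526.19715748 -138.47959207   37.64383402] rack y 150.33809773539994 [-0.07042189  1.12379117 -1.11335186]
32.6833
```

View pics/c10.png

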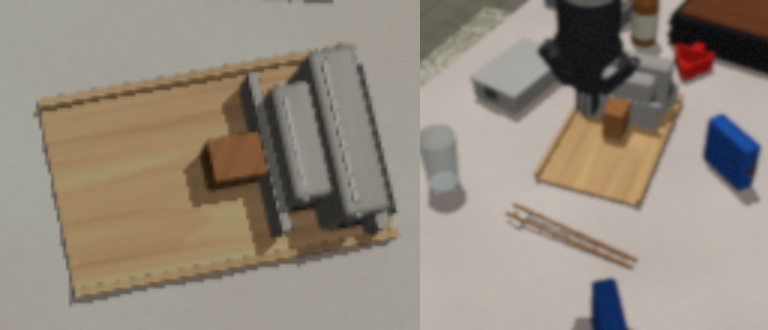

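```bash
python3 - <<'E'
from h import *
arm.movep((400,300,300),down(RK[2]))
D={}
for c in("top","side"):
    im=arm.read_camera(c); cv2.imwrite(f"pics/{c}11.png",im)
print(arm.get_t())
RB=[box(-88,88,-10,0,10,60),box(-75,75,79,89,10,70),box(-20,20,89,139,12,70),box(-96,96,-30,280,0,10)]
for c,(x0,y0,w,h) in(("top",(360,155,90,75)),("side",(290,130,100,80))):
    im=cv2.imread(f"pics/{c}11.png")[y0:y0+h,x0:x0+w]; im=cv2.resize(im,None,fx=7,fy=7,interpolation=2); raw=im.copy()
    for B in RB: draw(im,c,B,RK,(0,0,255),7,np.array([x0,y0]))
    draw(im,c,box(-75,75,0,42,10,120),RK,(255,0,0),7,np.array([x0,y0]))
    draw(im,c,box(-52.5,52.5,42,78,10,106),RK,(0,255,0),7,np.array([x0,y0]))
    cv2.imwrite(f"pics/ov11_{c}.png",cv2.resize(np.vstack([raw,im]),None,fx=.55,fy=.55))
E
```

```text
33.6417
```

View pics/ov11_top.png

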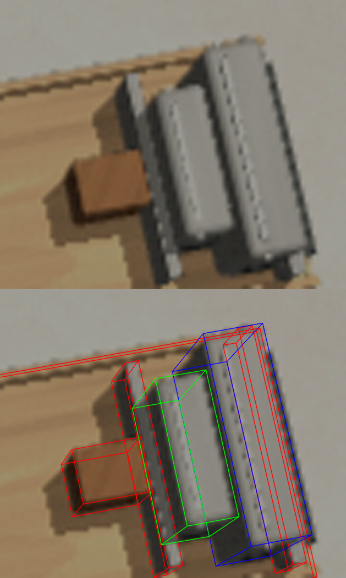

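View pics/ov11_side.png

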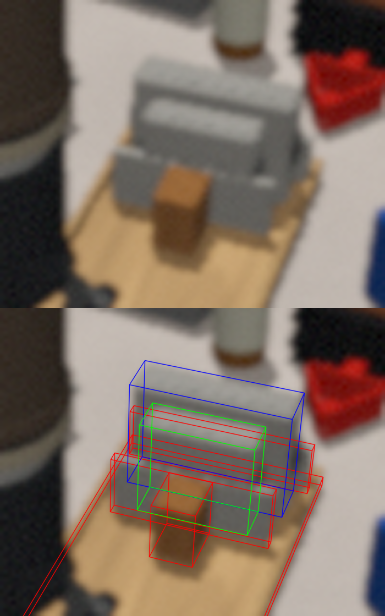

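The picture agrees with the snug model. I'll push a second time, more firmly, to confirm nothing still moves.

```bash
python3 - <<'E'
from h import *
def ry():
    d=np.array(arm.get_tcp_pos()[:2])-RK[:2]; return -np.sin(RK[2])*d[0]+np.cos(RK[2])*d[1]
arm.move_straight((*rk(0,190),220),frame=down(RK[2]),velocity=250)
r=arm.move_straight((*rk(0,190),38),velocity=200,force_limit=15); print(r)
arm.move_straight((*rk(0,157),38),velocity=80,force_limit=15)
r=arm.move_straight((*rk(0,135),38),velocity=25,force_limit=25)
print(r,arm.get_t(),ry(),arm.get_wrist_force())
arm.move_straight((*rk(0,185),38),velocity=120)
arm.move_straight((*rk(0,185),220),velocity=200)
arm.movep((400,300,300),down(RK[2]))
print(arm.get_t())
D={}
for c in("top","side"):
    im=arm.read_camera(c); cv2.imwrite(f"pics/{c}12.png",im)
    for n in("large_tin_center","small_tin_center","stop"):
        D[n,c]=arm.outline_of(n,c); print(c,n,[(round(d["p"],2),[int(b) for b in d["box"]]) for d in D[n,c]])
for n,B,h in(("large_tin_center",box(-75,75,-21,21,10,120),(0,21)),):
    t=D[n,"top"]
    if t: print(n,np.round(fit([B],{"top":t[0]["region"]*1.},(*rk(*h),RK[2])),3),"expected",np.round(rk(*h),1))
cv2.imwrite("pics/cmp.png",np.hstack([cv2.resize(cv2.imread(f"pics/top{k}.png")[155:230,360:450],None,fx=4.4,fy=4.4) for k in(11,12)]))
E
```

```text
False
True 37.675 150.44828017456567 [ 0.07192943 -0.20614364  0.03316325]
40.75
top large_tin_center [(0.69, [482, 150, 527, 181]), (0.61, [408, 165, 439, 224]), (0.61, [462, 199, 503, 225])]
top small_tin_center [(0.83, [396, 176, 422, 221]), (0.73, [212, 264, 258, 299]), (0.59, [378, 265, 413, 309])]
top stop [(0.74, [375, 174, 407, 225])]
side large_tin_center [(0.94, [322, 143, 369, 184])]
side small_tin_center [(0.93, [384, 183, 418, 224]), (0.89, [189, 327, 244, 377]), (0.87, [323, 270, 343, 327]), (0.71, [324, 154, 359, 178]), (0.64, [291, 344, 337, 400])]
side stop [(0.94, [321, 169, 361, 196])]
large_tin_center [ 5.48906e+02 -2.65810e+02  1.72000e-01  1.00000e+00] expected [ 548.9 -265.8]
```

View pics/cmp.png

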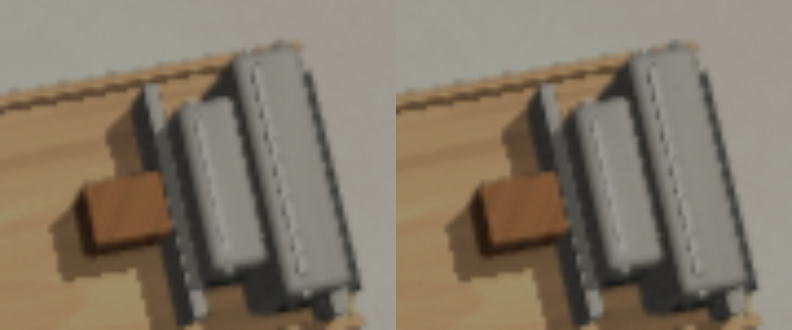

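View pics/side12.png

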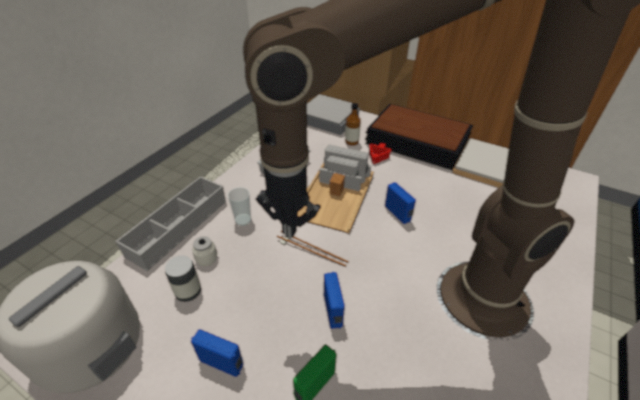

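```bash
python3 - <<'E'
from h import *
print(arm.get_wrist_force(),arm.get_t()); arm.job_done()
E
```

```text
[ 0.07035254  0.62218695 -0.31399433] 41.15
the job is handed in; nothing more can be done
```

Both grey tins are standing upright in the rack: the larger one against the end wall, the smaller one next to it, and the stop slid up against them. I handed the job in at 41 s of the 67 s allowed; no verdict is reported.

**Fit:** the first push stopped at its 15 N limit with the tool 150.3 mm from the wall. A second push with a 25 N limit stopped at 150.4 mm, so nothing was left to close. That works out to a gap of about 79 mm, assuming the finger's contact face is 11 mm ahead of the tool point. The rack position itself is good to about 3 mm.

**Pictures:** the final pictures match a model of tins and stop pressed together. They look the same before and after the second push. The bystanders I can see, and the blue and green look-alikes, appear to be where they started; I judged that by eye and did not measure it. In the last side picture the arm covers the flat tin.

**Check that failed:** the last numeric fit of the large tin was no use, because the network's top result in the top camera was some other object. The large tin's final position therefore rests on the overlay and the repeated push.

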